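# Index a printing block to its next petal

### The job

Set the pale flower block down flat in the nest on the indexing turntable, between its four corner brackets, and push the red-handled toggle clamp fully shut on it. Only then grip the black knob on the brass dividing plate and turn it clockwise, counting the clicks, to the third stop, which is one fifth of a turn: the place of the next petal. Finish there with the knob still firmly gripped, so that the table cannot creep while the petal is cut, and leave the other things on the bench where they are.

Things in the scene. Friction and masses are not known exactly. Their poses are not given: they have to be found in the camera images.
- flower_block: Pale pear-wood printing block, 44 (its x) x 60 (its y) x 32 mm high, about 65 g, with a pink five-petal flower marked on its top. Origin: centre of its underside; z up. It starts flat on the bench on one side of the turntable.
- jig: The indexing turntable's grey base plate, 200 (its x) x 290 (its y) x 14 mm, fixed to the bench, slightly turned. Origin on the bench. In its frame the turntable's axis is at x 0, y +70 mm, the knob's at x 0, y -65 mm. Turntable: aluminium disc 160 mm across, top 50 mm above the bench; a belt turns it 1:1 with the dividing plate, the same way, with nest and clamp on it.
- nest (a point): Centre of the nest's floor (turntable top, on its axis, 50 mm above the bench). Frame turns with the table: x, y as the seated block's (60 mm side along y, either end first); +y points to the clamp. Four steel corner brackets, 10 mm high plus a flare to 16 mm, leave 1.2 mm play each side. The long sides are open over the middle 32 mm for fingers. The open clamp stands 37 mm and more off, at +y.
- toggle_clamp (a joint): Toggle clamp handle, rad: 0 = open (leans 0.44 rad outwards from upright), grows as the handle is pushed outwards (nest +y) and down; 1.06 = fully shut (1.50 rad from upright, nearly level). A linkage brings the clamp's arm down on the block's end. Starts at 0 to 0.15, stays where it is left; about 2 N at the tip moves it. It cannot shut on a block that sits proud.
- clamp_hinge (a point): Pivot of the clamp's handle: 62 mm from the nest's centre along its +y, 30 mm above the nest floor; the hinge axis is the nest's x.
- clamp_tip (a point): Near the end of the clamp's red handle, on its centre line, 56 mm from the pivot. The red grip is 13 mm thick, from 16 to 62 mm from the pivot; it moves in the nest's y-z plane.
- dividing_plate (a joint): Turn of the brass dividing plate and its knob, rad: 0 at the start (in a notch), growing clockwise seen from above. A sprung roller drops in a notch every 24 degrees (0.419 rad): third stop at 1.257. About 0.15 N m leaves a notch (so a sideways push on the table springs back); past half way it pulls itself into the next. It can turn on to the fifth stop; it rests in any notch.
- index_knob: Black bar knob on the dividing plate: bar 46 (its x) x 14 (its y, the grip width) x 28 mm high, on a hub 32 mm across and 6 mm high; white line on top. Origin on the axis under the hub, 50 mm above the bench (level with the top of the plate, 78 mm across); the bar spans 56 to 84 mm above the bench. z up; at the start its x lies 0.628 rad anticlockwise of the jig's x. Turns with the plate.
- leaf_block: Bystander: dark walnut block, 50 x 50 x 26 mm, green leaf on top, on the bench on the other side of the turntable. Not for this job.
- ink_jar: Bystander: blue ink jar, 60 mm across, 62 mm high, beyond the turntable.
- brayer: Bystander: ink roller 70 mm wide with wooden handle, lying beyond the turntable, 34 mm high.
- gouge_a: Bystander: gouge with a rounded wooden handle, 106 mm long, 19 mm high, lying beyond and left of the turntable.
- gouge_b: Bystander: a second such gouge, beyond and right of the turntable.
- baren: Bystander: round baren (rubbing pad), 96 mm across, 22 mm high, far left.
- bone_folder: Bystander: ivory-coloured bone folder, 150 x 22 x 5 mm, far right.
- small_deckle: Bystander: small open wooden frame, 120 x 170 x 14 mm, near right.
Not all that is in view belongs to the job. Several things look just like the flower_block: the one meant starts farthest from the robot's base.

How it is judged:
By the outcome, as a careful person would: the job done as asked, in the order asked, and still so for the second after the job is handed in, while the arm keeps its last pose, push and grip.
It also fails if it takes over 61 s, if anything falls off the work surface, if the arm or the gripper's body presses on something with over 40 N, if the wrist force passes 120 N, or if a joint passes its speed limit or range.

### The arm

A 6-joint arm with a two-finger parallel gripper is mounted at the origin on the work surface. World frame = base frame: x ahead of the robot, y to its left, z up, the work surface at z = 0. Lengths are in mm, angles in rad, forces in N, time in s.
With the tool pointing down it reaches from about 375 to 750 mm from the base axis. Payload 9 kg.
Tool frame: the origin (TCP) lies at the very end of the fingers, on their centre line; the grasp point (between the pads) lies 19 mm behind it; z points along the fingers, y is the line along which they close (so a half turn about z gives the same grasp; the last joint's range is limited). The gripper opens to 85 mm and grips with 20 to 120 N. Pads are 22 mm wide; open, the fingers measure 114 mm over their backs; the gripper's body (76 mm by 85 mm) begins 54 mm behind the grasp point. The pads swing forward as they close: fully open they stand 13 mm farther back than shut.
Start: joints at [-1.478, 0.104, 0.097, 1.564, 0, 1.353], TCP at [183.502, -571.282, 231.331] pointing down, gripper open.
Joint ranges: [-2.99, 2.99], [-0.84, 1.86], [-1.1, 1.16], [-1.84, 2.11], [-1.51, 1.56], [-3.14, 3.14]. Speed limits (rad/s): [2.22, 2.22, 2.57, 3.14, 3.14, 3.14].

### API

Orientations are given as a unit quaternion [x, y, z, w].
In Python, from bench import r gives the robot as it stands.
- The arm moves only by the shell command python3 -m inch 'ROWS' [FORCE]. ROWS is JSON, a list that holds one entry, the list of rows, each a list of 7 numbers: the finger opening in mm, from 0 to 85.4, then the shift along the world's x, y, z in mm, then the turn, a rotation vector about the world's x, y, z in degrees. A call has 1 to 5 rows; each row shifts and turns the commanded pose from where the row before left it; what a row does not reach is not made up. A row lasts 1/8 s, in which the tool goes at most 62.5 mm and 10.7 degrees, less where a joint would pass 70% of its speed; a pose out of reach is approached as far as the arm can. A call with a gripper value outside its range is refused whole. The fingers move at their own pace and stop on an object; FORCE is the grip in N (left out, the last holds). Time passes only in rows, so rows that do not move let the fingers close. It gives the time, the measured TCP pose, the force, the opening and the grip force at its end, in the units of the state.
- r.observe(): the state, without advancing time (a new reading comes with each control period).
- r.grab_frame(name): name is "scene" or "top" or "wrist"; returns the picture (420x560x3 uint8, red, green, blue); there is no depth.
- r.get_calibration(name): a dict with "camera_matrix" (3x3 intrinsics, pixels), "k1" (the pictures are not rectified: a ray, as slopes to the right and down, at radius r is drawn at 1 + k1 r^2 times it, then the intrinsics apply), "T" (4x4, takes a point from camera to world coordinates). Camera axes: x right, y up, looking along -z (the intrinsics and any distortion apply to the point x, -y, -z); pixel columns grow to the right and rows downward; lengths in mm; the calibration is good to about 2 mm. A picture is of the moment at which its call begins: read the wrist's pose just before it. get_calibration takes no time and is no camera call; for the wrist camera it gives the pose at the moment of the call.
- r.close_job(): hands the job in; it is judged then, once.
Trained networks look in the newest picture that a camera, given by its name, has taken for a name from the list of things; names that differ only in an ending like _2 or _b are one class to them, and where a whole thing is asked for, a point or a joint stands for the part that bears it (a point fixed in the world has none). Each returns a list of dicts, best first, with "confidence" (0 to 1); they miss things now and then, are a little off and sometimes report something else, mostly with a low value. They report only what shows in the picture. A call takes as long as a camera call. They do not tell look-alikes from the thing itself.
- r.find_in(camera, query): "point" ([x, y, z] in mm, in world coordinates, good to about 4 mm: the middle of the surface that is visible of it).
The state is a dict: "t": time; "qpos": joint angles; "joint_vel": joint speeds; "joint_torque": joint torques, N m; "tool_pos": TCP position; "ee_rot": TCP orientation; "force": force on the tool from outside, world axes, zero at the start; "ft_torque": the same for the moment, N m; "width": finger opening in mm; "grasp_force": force on a finger pad.
Only numpy, scipy, OpenCV 4.12 (cv2) and the standard library are available. Lean on these libraries where they do the work, as an engineer would, in place of code of your own. Each camera call takes 0.05 s, during which the arm holds its last target. There are 200 camera calls.

## Working session

There is one attempt and no reset: what is moved stays moved. The work goes in short steps, Python scripts to look and compute and a shell command to move; the robot and the scene stay as the last step left them, time stands still between calls to the robot, and variables do not carry over. Pictures are saved under pics/ and viewed, at most 10 in all, crops included, and the job is handed in when it is done.

```bash
ls; mkdir -p pics
python3 - <<'E'
from bench import r
import cv2
for c in("top","scene"):
    im=r.grab_frame(c); cv2.imwrite(f"pics/{c}0.png",im[:,:,::-1])
    for q in ["flower_block","jig","toggle_clamp","index_knob","leaf_block","dividing_plate","clamp_tip"]:
        print(c,q,[( [round(v) for v in d["point"]],round(d["confidence"],2)) for d in r.find_in(c,q)])
    k=r.get_calibration(c);print(k["camera_matrix"],k["k1"],k["T"].round(2) if hasattr(k["T"],"round") else k["T"])
s=r.observe();print(s)
E
```

```text
pics
top flower_block [([325, -110, 31], 0.91), ([452, -243, 35], 0.76), ([492, -347, 33], 0.64)]
top jig [([542, -16, 13], 0.76)]
top toggle_clamp [([583, 117, 116], 0.43)]
top index_knob [([529, -85, 51], 0.66)]
top leaf_block [([504, 314, 21], 0.62)]
top dividing_plate [([533, -90, 49], 0.83)]
top clamp_tip []
[[462.54744032   0.         279.02684238]
 [  0.         462.54744032 207.7309072 ]
 [  0.           0.           1.        ]] -0.1185573484723772 [[-2.00000e-02  9.90000e-01 -1.40000e-01  3.82860e+02]
 [-1.00000e+00 -2.00000e-02 -3.00000e-02 -2.28900e+01]
 [-3.00000e-02  1.40000e-01  9.90000e-01  1.24712e+03]
 [ 0.00000e+00  0.00000e+00  0.00000e+00  1.00000e+00]]
scene flower_block [([501, -341, 34], 0.88), ([460, -238, 32], 0.87), ([335, -100, 32], 0.84)]
scene jig [([575, 20, 20], 0.58)]
scene toggle_clamp [([588, 124, 124], 0.61), ([669, -386, 2], 0.16)]
scene index_knob [([538, -76, 47], 0.9), ([617, -291, 16], 0.61)]
scene leaf_block [([516, 317, 27], 0.8)]
scene dividing_plate [([539, -82, 51], 0.93), ([619, -292, 15], 0.54)]
scene clamp_tip [([586, 126, 123], 0.6)]

[... 364 characters left out ...]
0]]
{'t': 0.8, 'qpos': array([-1.47769837e+00,  1.04074739e-01,  9.73224488e-02,  1.56390703e+00,
       -1.60644793e-05,  1.35309335e+00]), 'joint_vel': array([-0.00154933,  0.00058491, -0.00045902,  0.00159859,  0.00042489,
        0.00078907]), 'joint_torque': array([-1.87377380e-03, -5.56710255e+01,  5.03753507e+01,  1.00162154e-04,
       -4.68702383e-04,  2.30026285e-05]), 'tool_pos': array([ 183.49891177, -571.29009482,  231.35785079]), 'ee_rot': array([ 9.87949625e-01,  1.54775750e-01, -1.22817372e-05,  6.78689173e-05]), 'force': array([-0.77094   , -0.36234909,  0.88686519]), 'ft_torque': array([-0.01961078, -0.02579789,  0.02845028]), 'grasp_force': 0.0, 'width': 85.26088494535877}
```

Run:
```python
import cv2
im=cv2.imread("pics/top0.png"); cv2.imwrite("pics/top0b.png",cv2.resize(im,None,fx=1.4,fy=1.4,interpolation=cv2.INTER_CUBIC))
```

```text
(no output)
```

View pics/top0b.png

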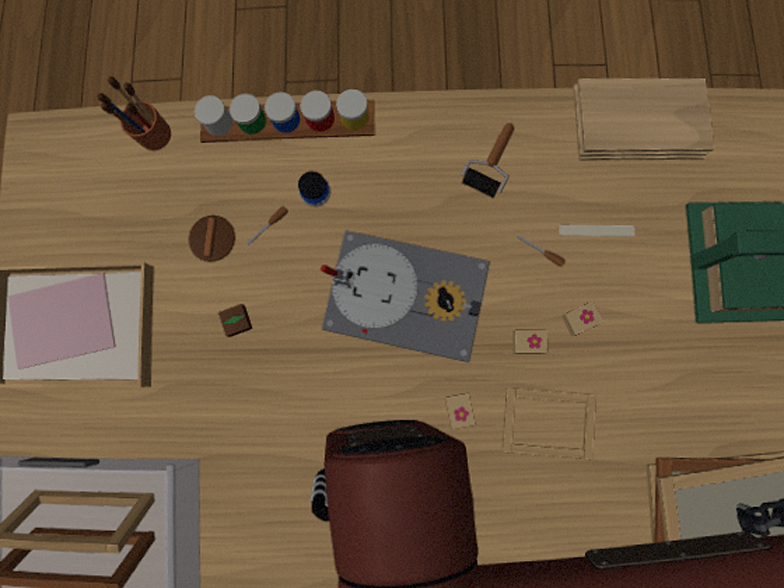

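The top picture (shown at ×1.4) has three flower blocks that look alike, at (585,318), (531,341) and (460,411). From the networks they are about 602, 513 and 343 mm from the base. The farthest, at (585,318) or about (496,-344), is the one meant. The leaf block at (235,320) is a different thing. The clamp is at (335,272) and the knob at (446,300).

```bash
cat > h.py <<'E'
import numpy as np, cv2
from bench import r
def cal(c):
    k=r.get_calibration(c); return np.array(k["camera_matrix"]),float(k["k1"]),np.array(k["T"])
def proj(P,C):
    K,k1,T=C; P=np.atleast_2d(P); q=(P-T[:3,3])@T[:3,:3]; s=np.c_[q[:,0],-q[:,1]]/-q[:,2:3]
    s=s*(1+k1*(s**2).sum(1,keepdims=True)); return s@K[:2,:2].T+K[:2,2]
def back(px,z,C):
    K,k1,T=C; px=np.atleast_2d(np.array(px,float)); d=(px-K[:2,2])/K[0,0]; s=d.copy()
    for _ in range(20): s=d/(1+k1*(s**2).sum(1,keepdims=True))
    D=np.c_[s[:,0],-s[:,1],-np.ones(len(s))]@T[:3,:3].T
    return T[:3,3]+D*((np.broadcast_to(z,len(D))-T[2,3])/D[:,2])[:,None]
E
python3 - <<'E'
from h import *
C=cal("top")
# jig corners by hand (x1.4 picture)
px=np.array([[346,231],[489,262],[470,361],[322,331]])/1.4
W=back(px,14,C);print(W.round(0));print("ctr",W.mean(0).round(1))
print([np.linalg.norm(W[i]-W[(i+1)%4]).round(0) for i in range(4)])
print("nest",back(np.array([[375,285]])/1.4,50,C),"knob",back(np.array([[445,300]])/1.4,50,C))
im=cv2.imread("pics/top0.png");s=cv2.imread("pics/scene0.png");S=cal("scene")
a=proj([496,-344,32],C)[0];b=proj([496,-344,32],S)[0];n=proj([550,40,60],S)[0];print(a,b,n)
f=lambda im,p,h,k:cv2.resize(cv2.getRectSubPix(im,(h,h),tuple(map(float,p))),(k,k),interpolation=cv2.INTER_CUBIC)
cv2.imwrite("pics/c1.png",np.hstack([f(im,a,60,300),f(s,n,130,500)[:300+0] if 0 else cv2.resize(f(s,n,130,500),(500,500))[100:400]]))
E
```

```text
[[ 676.   99.   14.]
 [ 607. -178.   14.]
 [ 418. -134.   14.]
 [ 481.  147.   14.]]
ctr [545.7 -16.5  14. ]
[np.float64(285.0), np.float64(194.0), np.float64(288.0), np.float64(201.0)]
nest [[562.48896593  41.61517174  50.        ]] knob [[531.1032112  -88.26205087  50.        ]]
[414.51499819 225.97512091] [227.92653673 148.83892482] [294.82064193 225.26506042]
```

View pics/c1.png

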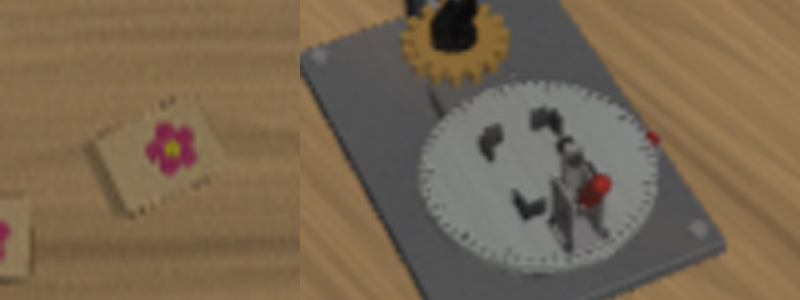

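The left crop confirms the choice: a pale block with a pink flower, long side turned about 28° from y. The right crop shows the nest and clamp, open, with the red handle up. I'll hover over the block.

```bash
python3 -m inch '[[[85,31,23,-3,0,0,10],[85,31,23,-3,0,0,10],[85,31,23,-3,0,0,10],[85,31,23,-3,0,0,10],[85,31,23,-3,0,0,10]]]' 40
python3 -m inch '[[[85,31,23,-3,0,0,10],[85,31,23,-3,0,0,10],[85,31,23,-3,0,0,10],[85,31,23,-3,0,0,10],[85,31,23,-3,0,0,10]]]'
cat > w.py <<'E'
from h import *
import sys
def shot(name):
    C=cal("wrist"); im=r.grab_frame("wrist"); cv2.imwrite(f"pics/{name}.png",im[:,:,::-1]); np.save(f"pics/{name}.npy",np.array([C[0].tolist(),C[1],C[2].tolist()],dtype=object),allow_pickle=True); return im[:,:,::-1],C
def load(name):
    a=np.load(f"pics/{name}.npy",allow_pickle=True); return cv2.imread(f"pics/{name}.png"),(np.array(a[0]),a[1],np.array(a[2]))
def pose():
    from scipy.spatial.transform import Rotation as R
    s=r.observe(); M=R.from_quat(s["ee_rot"]).as_matrix()
    print("t",s["t"],"tcp",s["tool_pos"].round(1),"xyaw",np.degrees(np.arctan2(M[1,0],M[0,0])).round(2),"z",M[:,2].round(3),"F",np.round(s["force"],1),"w",round(s["width"],1),"g",round(s["grasp_force"],1),"q",np.round(s["qpos"],2))
E
python3 - <<'E'
from w import *
im,C=shot("w1"); pose(); print(C[2].round(2)); print(r.find_in("wrist","flower_block"))
E
```

```text
t: 1.42
tool_pos: [339.4, -455.5, 216.3]
ee_rot: [0.828, 0.56, 0.0, 0.0]
force: [-0.4, -0.5, 0.0]
width: 84.8
grasp_force: 0.0
t: 2.05
tool_pos: [494.5, -340.4, 201.3]
ee_rot: [0.514, 0.858, -0.0, 0.0]
force: [0.6, -0.2, 0.7]
width: 84.8
grasp_force: 0.0
t 2.1 tcp [ 497.2 -337.5  200.7] xyaw 118.78 z [ 0.001  0.002 -1.   ] F [ 1.   2.7 -1.3] w 84.8 g 0.0 q [-0.81  0.1   0.04  1.51  0.    0.25]
[[ 8.8000e-01 -4.5000e-01 -1.4000e-01  4.6005e+02]
 [ 4.7000e-01  8.4000e-01  2.6000e-01 -2.7540e+02]
 [-0.0000e+00 -2.9000e-01  9.6000e-01  3.4242e+02]
 [ 0.0000e+00  0.0000e+00  0.0000e+00  1.0000e+00]]
[{'point': [451.6, -250.6, 29.9], 'confidence': 0.91}, {'point': [493.8, -345.8, 34.1], 'confidence': 0.66}]
```

View pics/w1.png

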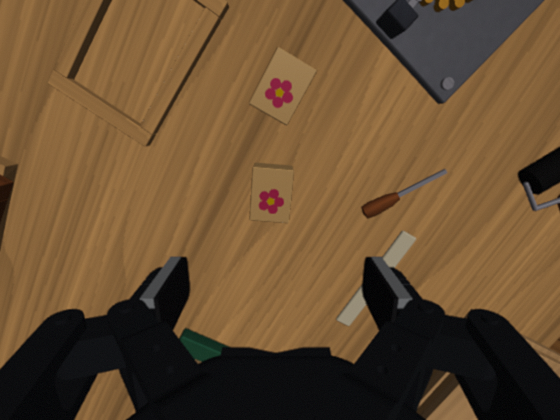

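The wrist picture shows the wanted block at (271,195), almost square to the fingers, and the decoy at (283,87). I'll measure its pose from the edges.

Run:
```python
from w import *
im,C=load("w1")
T=proj([[497.2,-337.5,200.7]],C);print("tcp px",T)
# centre of the flower
hsv=cv2.cvtColor(im,cv2.COLOR_BGR2HSV)
m=((hsv[...,0]>150)&(hsv[...,1]>120)&(hsv[...,2]>80)).astype(np.uint8);m[:140]=0
print("flower",back([[np.nonzero(m)[1].mean(),np.nonzero(m)[0].mean()]],32,C))
def tops(x,y,a):
    c,s=np.cos(a),np.sin(a);q=np.array([[-22,-30],[22,-30],[22,30],[-22,30]]);R=np.array([[c,-s],[s,c]])
    return np.c_[q@R.T+[x,y],np.full(4,32.)]
cor=[[253,169],[292,170],[291,222],[251,220]]
W=back(cor,32,C);print(W.round(1),W.mean(0),[np.linalg.norm(W[i]-W[(i+1)%4]).round(1) for i in range(4)])
crop=cv2.resize(im[150:240,220:320],None,fx=6,fy=6,interpolation=cv2.INTER_CUBIC)
cv2.imwrite("pics/c2.png",crop)
```

```text
tcp px [[282.20416926 259.14260322]]
flower [[ 496.88957451 -356.31317225   32.        ]]
[[ 464.7 -334.3   32. ]
 [ 501.2 -316.    32. ]
 [ 528.3 -367.    32. ]
 [ 488.4 -385.8   32. ]] [ 495.67810665 -350.76227006   32.        ] [np.float64(40.8), np.float64(57.8), np.float64(44.1), np.float64(56.7)]
```

View pics/c2.png

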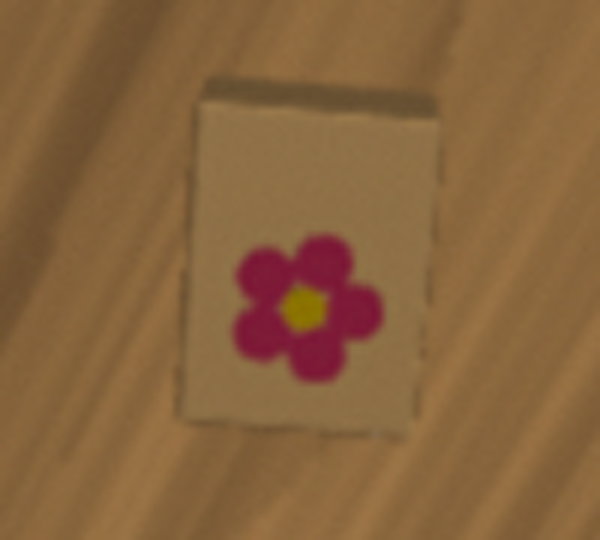

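Run:
```python
from w import *
im,C=load("w1")
cor=np.array([[200,100],[438,117],[410,436],[182,420]])/6+[220,150]-.4
W=back(cor,32,C);print(W.round(1),W.mean(0),[np.linalg.norm(W[i]-W[(i+1)%4]).round(1) for i in range(4)])
for a,b in((0,3),(1,2),(1,0),(2,3)):
    d=W[b]-W[a];print(np.degrees(np.arctan2(d[1],d[0])))
```

```text
[[ 463.4 -331.7   32. ]
 [ 501.3 -314.8   32. ]
 [ 525.5 -368.9   32. ]
 [ 487.2 -385.9   32. ]] [ 494.34107023 -350.34852633   32.        ] [np.float64(41.5), np.float64(59.2), np.float64(41.9), np.float64(59.1)]
-66.28980572198033
-65.89996498644653
-155.9755179731296
-156.1063797224462
```

```bash
python3 -m inch '[[[85,1,-9,-30,0,0,-4.8],[85,0,0,-60,0,0,0],[85,0,0,0,0,0,0],[85,0,0,0,0,0,0]]]'
python3 - <<'E'
from w import *
im,C=shot("w2"); pose()
E
```

```text
t: 2.65
tool_pos: [494.8, -351.0, 113.6]
ee_rot: [0.552, 0.834, -0.0, 0.001]
force: [0.3, -1.2, 0.2]
width: 85.3
grasp_force: 0.0
t 2.7 tcp [ 495.4 -351.5  114.5] xyaw 112.98 z [ 0.003 -0.003 -1.   ] F [-0.4 -0.5  0.9] w 84.7 g 0.0 q [-0.83  0.13 -0.08  1.35  0.    0.34]
```

View pics/w2.png

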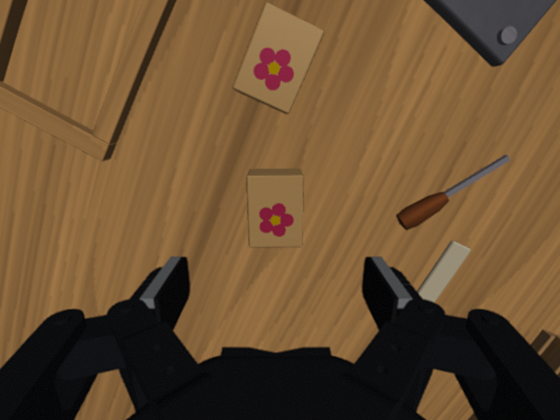

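The block's top face now runs from (247,175) to (303,248), square to the fingers.

Run:
```python
from w import *
im,C=load("w2")
cor=np.array([[247.5,175.5],[302,175],[303,247],[250,248]])
W=back(cor,32,C);print(W.round(1),W.mean(0),[np.linalg.norm(W[i]-W[(i+1)%4]).round(1) for i in range(4)])
for a,b in((0,3),(1,2)):
    d=W[b]-W[a];print(np.degrees(np.arctan2(d[1],d[0])))
print(proj([[495.4,-351.5,32],[495.4,-351.5,114]],C))
```

```text
[[ 464.  -331.8   32. ]
 [ 501.7 -315.4   32. ]
 [ 527.  -369.1   32. ]
 [ 487.7 -386.7   32. ]] [ 495.12655139 -350.73049687   32.        ] [np.float64(41.1), np.float64(59.3), np.float64(43.1), np.float64(59.8)]
-66.6424142573664
-64.753835456515
[[275.58554627 213.71178976]
 [275.65531247 263.5270246 ]]
```

```bash
python3 -m inch '[[[85,0,0.5,-50,0,0,1],[85,0,0,-50,0,0,0],[85,0,0,-8,0,0,0],[85,0,0,0,0,0,0],[30,0,0,0,0,0,0]]]' 50
python3 -m inch '[[[30,0,0,0,0,0,0],[30,0,0,0,0,0,0],[30,0,0,0,0,0,0],[30,0,0,0,0,0,0],[30,0,0,0,0,0,0]]]'
python3 -c "
from w import *
pose()"
```

```text
t: 3.32
tool_pos: [496.0, -351.4, 6.6]
ee_rot: [0.545, 0.839, -0.001, 0.002]
force: [0.4, 0.3, -0.0]
width: 69.4
grasp_force: 0.0
t: 3.95
tool_pos: [495.3, -350.7, 5.1]
ee_rot: [0.545, 0.839, -0.0, 0.001]
force: [-1.3, 0.8, 7.5]
width: 43.3
grasp_force: 52.1
t 3.95 tcp [ 495.3 -350.7    5.1] xyaw 114.01 z [ 0.002 -0.002 -1.   ] F [-1.3  0.8  7.5] w 43.3 g 52.1 q [-0.83  0.21 -0.21  1.16 -0.    0.32]
```

```bash
python3 -m inch '[[[30,0,0,50,0,0,0],[30,0,0,50,0,0,10],[30,5,30,40,0,0,10],[30,5,30,40,0,0,10],[30,5,30,40,0,0,10]]]'
python3 -m inch '[[[30,5,30,5,0,0,10],[30,5,30,0,0,0,10],[30,5,30,0,0,0,10],[30,5,30,0,0,0,10],[30,5,30,0,0,0,10]]]'
python3 -m inch '[[[30,5,30,0,0,0,10],[30,5,30,0,0,0,10],[30,5,30,0,0,0,10],[30,6,30,0,0,0,10],[30,6,30,0,0,0,10]]]'
python3 -m inch '[[[30,5,2,0,0,0,2],[30,0,0,0,0,0,0],[30,0,0,0,0,0,0]]]'
python3 - <<'E'
from w import *
im,C=shot("w3"); pose()
for q in("toggle_clamp","clamp_tip","jig","index_knob"): print(q,r.find_in("wrist",q))
cv2.imwrite("pics/w3b.png",cv2.resize(im,None,fx=1.4,fy=1.4,interpolation=cv2.INTER_CUBIC))
E
```

```text
t: 4.58
tool_pos: [509.5, -258.9, 225.2]
ee_rot: [0.222, 0.975, -0.0, 0.0]
force: [0.9, -0.9, -0.2]
width: 43.3
grasp_force: 51.2
t: 5.2
tool_pos: [534.6, -108.8, 228.9]
ee_rot: [-0.211, 0.978, -0.0, 0.0]
force: [0.5, -0.7, -0.6]
width: 43.1
grasp_force: 51.3
t: 5.82
tool_pos: [561.7, 41.2, 228.9]
ee_rot: [-0.604, 0.797, -0.0, 0.0]
force: [-0.1, -0.7, -0.5]
width: 43.1
grasp_force: 51.3
t: 6.2
tool_pos: [566.5, 41.4, 228.4]
ee_rot: [-0.615, 0.789, -0.0, -0.0]
force: [0.0, 0.3, -0.6]
width: 43.4
grasp_force: 51.2
t 6.25 tcp [566.4  41.4 228.4] xyaw -104.13 z [-0. -0. -1.] F [ 0.2  0.1 -0.4] w 42.9 g 51.2 q [-0.16  0.01 -0.01  1.56 -0.   -1.48]
toggle_clamp []
clamp_tip [{'point': [533.0, -86.5, 53.6], 'confidence': 0.33}]
jig [{'point': [543.8, -41.4, 11.6], 'confidence': 0.64}, {'point': [768.8, -170.9, 24.5], 'confidence': 0.35}]
index_knob [{'point': [534.6, -88.3, 50.7], 'confidence': 0.95}]
```

View pics/w3b.png

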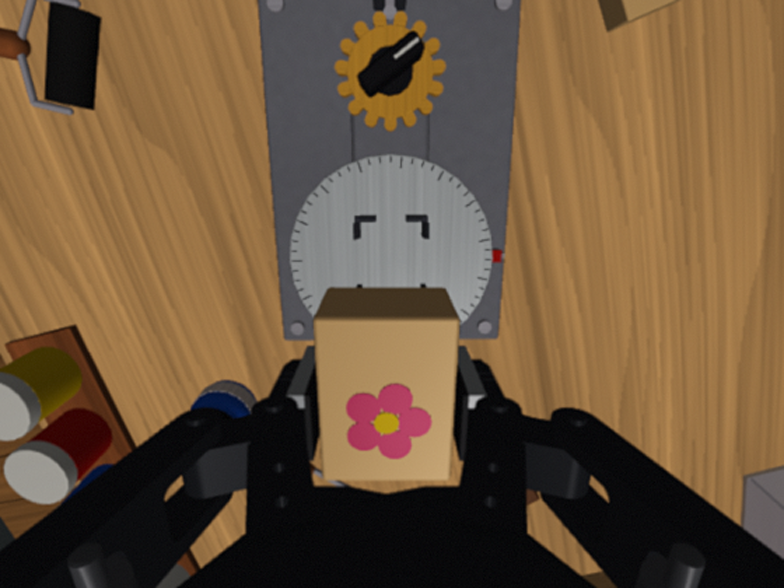

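The picture (×1.4) shows the knob at (393,64) and the disc centred near (391,252). The nest's near brackets are at (365,225) and (418,225), the far ones just show at (360,287) and (423,287), and the block in hand covers the rest. I'll fit the disc, jig edges and block.

Run:
```python
from w import *
from scipy.optimize import least_squares
im,C=load("w3")
hsv=cv2.cvtColor(im,cv2.COLOR_BGR2HSV).astype(int); g=cv2.cvtColor(im,cv2.COLOR_BGR2GRAY).astype(float)
# disc rim: strongest radial drop
c0=np.array([562,41.6])
for it in range(3):
    pts=[]
    for a in np.radians(np.arange(0,360,2)):
        rr=np.arange(72,88,.4); P=np.c_[c0[0]+rr*np.cos(a),c0[1]+rr*np.sin(a),np.full(len(rr),50.)]
        px=proj(P,C).astype(np.float32)
        if px[:,1].max()>222 and abs(px[:,0]-279).min()<75 or px[:,1].max()>235: continue
        v=cv2.remap(g.astype(np.float32),px[:,0],px[:,1],cv2.INTER_LINEAR)[:,0] if 0 else np.array([cv2.getRectSubPix(g.astype(np.float32),(1,1),(float(p[0]),float(p[1])))[0,0] for p in px])
        d=v[:-4]-v[4:]; i=d.argmax()
        if d[i]>25: pts.append(P[i+2,:2])
    pts=np.array(pts); f=least_squares(lambda p:np.hypot(*(pts-p[:2]).T)-p[2],[*c0,80],loss="soft_l1"); c0=f.x[:2]
print("disc",f.x,len(pts))
# brass plate
m=((hsv[...,0]>15)&(hsv[...,0]<28)&(hsv[...,1]>170)&(hsv[...,2]>120)).astype(np.uint8);m[100:]=0;m[:,:220]=0;m[:,330:]=0
h=cv2.convexHull(np.argwhere(m)[:,::-1].astype(np.int32))[:,0]
W=back(h,50,C)[:,:2];f=least_squares(lambda p:np.hypot(*(W-p[:2]).T)-p[2],[534,-88,39],loss="soft_l1");print("plate",f.x)
v=c0-f.x[:2];print("axis dist",np.hypot(*v),"jig y dir deg",np.degrees(np.arctan2(v[1],v[0])))
for n,px in {"brk outer corners z66":[[354,216],[428,216]],"far":[[360,287],[424,287]]}.items(): print(n,back(np.array(px)/1.4,66,C).round(1))
z=228.4-5.1
print("block bottom front",back(np.array([[328,289],[447,289]])/1.4,z,C).round(1)); print("top",back(np.array([[314,319],[459,319],[449,478],[324,479]])/1.4,z+32,C).round(1))
x0,y0=240,140; c=cv2.resize(im[140:215,235:320],None,fx=7,fy=7,interpolation=cv2.INTER_CUBIC); cv2.imwrite("pics/c3.png",c)
```

```text
disc [562.97766037  42.46703653  78.79439404] 114
plate [531.17241876 -88.14883383  37.99088631]
axis dist 134.43243277791973 jig y dir deg 76.31468961816469
brk outer corners z66 [[580.1   1.1  66. ]
 [528.4  14.1  66. ]]
far [[589.8  53.7  66. ]
 [542.9  65.5  66. ]]
block bottom front [[580.1   8.2 223.3]
 [538.   18.8 223.3]]
top [[579.8   7.6 255.3]
 [538.8  18.  255.3]
 [552.9  73.  255.3]
 [593.5  63.2 255.3]]
```

View pics/c3.png

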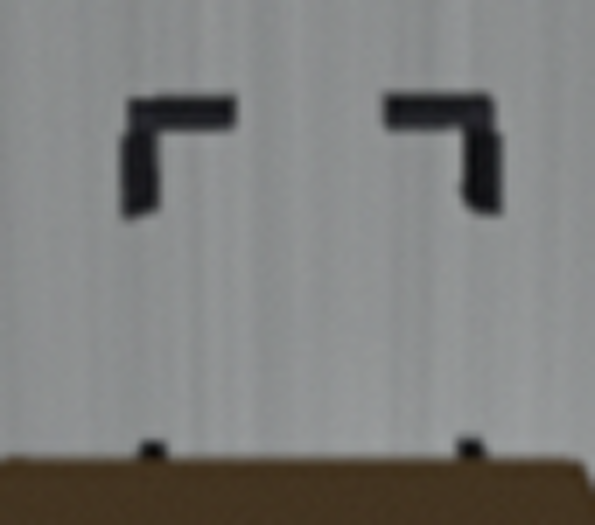

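Disc and plate fits agree with the given sizes: the axes are 134.4 mm apart against 135. That puts the nest at (563.0, 42.5) with a jig yaw of -13.7°, and the knob at (531.2, -88.1). The block is centred in the fingers to about 1 mm. Descending.

```bash
python3 -m inch '[[[30,-3.4,1.1,-50,0,0,0.4],[30,0,0,-50,0,0,0],[30,0,0,-50,0,0,0],[30,0,0,0,0,0,0],[30,0,0,0,0,0,0]]]'
python3 -c "
from w import *
pose()"
python3 -m inch '[[[30,0,0,-6,0,0,0],[30,0,0,-6,0,0,0],[30,0,0,-3,0,0,0],[30,0,0,0,0,0,0]]]'
python3 -c "
from w import *
pose()"
```

```text
t: 7.08
tool_pos: [564.1, 43.1, 80.5]
ee_rot: [-0.618, 0.786, -0.001, 0.001]
force: [0.0, -0.6, 0.0]
width: 43.1
grasp_force: 51.3
t 7.075 tcp [564.1  43.1  80.5] xyaw -103.6 z [ 0.002 -0.    -1.   ] F [ 0.  -0.6  0. ] w 43.1 g 51.3 q [-0.15  0.03 -0.26  1.28  0.   -1.49]
t: 7.58
tool_pos: [562.9, 43.4, 63.1]
ee_rot: [-0.618, 0.786, 0.0, -0.0]
force: [-0.8, 0.5, -1.0]
width: 43.2
grasp_force: 51.3
t 7.575 tcp [562.9  43.4  63.1] xyaw -103.59 z [-0.001  0.    -1.   ] F [-0.8  0.5 -1. ] w 43.2 g 51.3 q [-0.15  0.04 -0.28  1.25  0.   -1.49]
```

```bash
python3 -m inch '[[[30,0,0,-3,0,0,0],[30,0,0,-3,0,0,0],[30,0,0,0,0,0,0]]]'
python3 -c "
from w import *
pose()"
python3 -m inch '[[[30,0,0,-2,0,0,0],[30,0,0,-1,0,0,0],[30,0,0,0,0,0,0]]]'
python3 - <<'E'
from w import *
pose(); im,C=shot("w4"); cv2.imwrite("pics/w4b.png",im)
E
```

```text
t: 7.95
tool_pos: [562.9, 43.3, 57.0]
ee_rot: [-0.618, 0.786, 0.0, -0.0]
force: [0.2, -0.5, -1.1]
width: 43.1
grasp_force: 51.3
t 7.95 tcp [562.9  43.3  57. ] xyaw -103.59 z [-0.001  0.    -1.   ] F [ 0.2 -0.5 -1.1] w 43.1 g 51.3 q [-0.15  0.04 -0.29  1.24  0.   -1.49]
t: 8.32
tool_pos: [563.3, 43.3, 55.2]
ee_rot: [-0.618, 0.786, -0.0, 0.0]
force: [-3.5, -0.5, 5.1]
width: 43.0
grasp_force: 52.0
t 8.325 tcp [563.3  43.3  55.2] xyaw -103.59 z [ 0.001 -0.    -1.   ] F [-3.5 -0.5  5.1] w 43.0 g 52.0 q [-0.15  0.04 -0.29  1.24 -0.   -1.49]
```

Contact came exactly at the seated height (55.2). Releasing, rising, looking.

```bash
python3 -m inch '[[[60,0,0,0,0,0,0],[85,0,0,0,0,0,0],[85,0,0,0,0,0,0],[85,0,0,0,0,0,0],[85,0,0,30,0,0,0]]]'
python3 -m inch '[[[0,0,0,50,0,0,0],[0,0,0,50,0,0,0],[0,0,0,20,0,0,0],[0,0,0,0,0,0,0],[0,0,0,0,0,0,0]]]'
python3 - <<'E'
from w import *
pose(); im,C=shot("w5")
for q in("toggle_clamp","clamp_tip","flower_block"): print(q,r.find_in("wrist",q))
s=r.grab_frame("scene")[:,:,::-1]; S=cal("scene")
for q in("toggle_clamp","clamp_tip"): print(q,r.find_in("scene",q))
n=proj([570,60,70],S)[0]
c=cv2.resize(cv2.getRectSubPix(s,(100,100),tuple(map(float,n))),(420,420),interpolation=cv2.INTER_CUBIC)
cv2.imwrite("pics/m1.png",np.hstack([im[:,100:480],c]))
E
```

```text
t: 9.0
tool_pos: [561.2, 43.6, 82.3]
ee_rot: [-0.618, 0.786, 0.002, -0.002]
force: [-0.6, 0.1, 0.3]
width: 85.1
grasp_force: 0.0
t: 9.62
tool_pos: [562.4, 43.4, 202.3]
ee_rot: [-0.618, 0.786, 0.001, -0.001]
force: [0.2, 1.2, -1.1]
width: -0.4
grasp_force: 0.0
t 9.625 tcp [562.4  43.4 202.3] xyaw -103.6 z [-0.003  0.    -1.   ] F [ 0.2  1.2 -1.1] w -0.4 g 0.0 q [-0.15 -0.01 -0.07  1.51  0.   -1.49]
toggle_clamp []
clamp_tip []
flower_block [{'point': [566.5, 39.0, 82.8], 'confidence': 0.93}, {'point': [354.0, -90.3, 16.0], 'confidence': 0.61}]
toggle_clamp [{'point': [589.6, 118.8, 121.2], 'confidence': 0.6}]
clamp_tip []
```

View pics/m1.png

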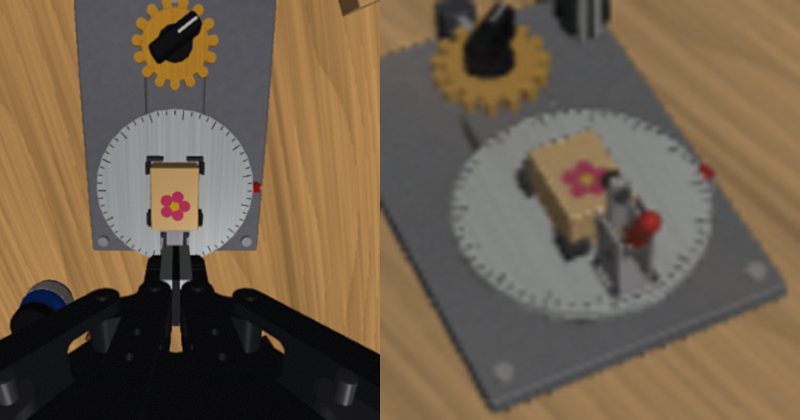

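The block sits flat between all four brackets (left panel, (175,195)). In the scene crop the clamp stands open: black spindle tip near (610,180), red grip at (648,228). I'll put these in the nest's y-z plane.

Run:
```python
from w import *
S=cal("scene"); n=proj([570,60,70],S)[0]
y=np.array([.237,.972]);xh=np.array([.972,-.237]);c=np.array([563,42.5])
for nm,p in {"black tip":(605,180),"grey top":(618,178),"grey mid":(622,205),"red top":(657,212),"red ctr":(648,228),"red low":(632,240),"frame foot L":(613,290),"foot R":(655,275)}.items():
    px=n-49.5+(np.array(p)-[380,0])/4.2
    a,b=back([px],0,S)[0],back([px],200,S)[0]
    # ray: intersect nest x=0
    f=lambda P:(P[:2]-c)@xh
    t=f(a)/(f(a)-f(b)); P=a+t*(b-a); print(nm,"nest y",round((P[:2]-c)@y,1),"z",round(P[2],1))
```

```text
black tip nest y 35.6 z 112.4
grey top nest y 51.8 z 131.4
grey mid nest y 57.3 z 113.5
red top nest y 98.3 z 152.3
red ctr nest y 88.9 z 127.9
red low nest y 70.5 z 96.4
frame foot L nest y 47.8 z 22.1
foot R nest y 99.0 z 97.0
```

The handle is at nest y≈86, z≈128, as expected for a clamp barely off open. The arm stands too close behind it for pushing with closed fingers. I'll straddle the grip lightly with the fingers and lead it along its arc.

```bash
python3 -m inch '[[[45,10.3,40.5,0,0,0,0],[45,10.3,40.5,0,0,0,0],[45,0,0,-30,0,0,0],[45,0,0,0,0,0,0]]]' 25
python3 - <<'E'
from w import *
pose(); im,C=shot("w6")
S=cal("scene"); s=r.grab_frame("scene")[:,:,::-1]
hs=lambda im:cv2.cvtColor(np.ascontiguousarray(im),cv2.COLOR_BGR2HSV).astype(int)
for nm,i,K in(("wrist",im,C),("scene",s,S)):
    h=hs(i);m=(((h[...,0]<6)|(h[...,0]>174))&(h[...,1]>170)&(h[...,2]>70)).astype(np.uint8)
    n,l,st,ce=cv2.connectedComponentsWithStats(m)
    for j in range(1,n):
        if st[j,4]>25: print(nm,st[j],ce[j].round(1),"at z125",back([ce[j]],125,K)[0].round(1))
E
```

```text
t: 10.48
tool_pos: [582.2, 124.7, 171.9]
ee_rot: [-0.619, 0.786, 0.001, -0.002]
force: [0.0, 0.2, -0.2]
width: 44.9
grasp_force: 0.0
t 10.475 tcp [582.2 124.7 171.9] xyaw -103.55 z [-0.004  0.    -1.   ] F [ 0.   0.2 -0.2] w 44.9 g 0.0 q [-0.01  0.09 -0.02  1.46 -0.   -1.34]
wrist [369  99   8  11  73] [372.4 104.1] at z125 [506.8  60.2 125. ]
wrist [266 230  18  15 204] [274.5 236.6] at z125 [584.2 129.6 125. ]
wrist [  0 282  30  28 266] [ 13.  295.5] at z125 [786.6 130.6 125. ]
scene [185 341  27  23 156] [195.7 354.7] at z125 [939.3 208.7 125. ]
```

The red grip shows between the fingers at (274,237), within 2 mm sideways of the centre line. Going down and gripping lightly.

```bash
python3 -m inch '[[[45,1,2,-30,0,0,0],[45,0,0,-30,0,0,0],[5,0,0,0,0,0,0],[5,0,0,0,0,0,0],[5,0,0,0,0,0,0]]]' 25
python3 -m inch '[[[5,0,0,0,0,0,0],[5,0,0,0,0,0,0]]]'
python3 - <<'E'
from w import *
pose()
E
```

```text
t: 11.2
tool_pos: [584.6, 126.1, 116.0]
ee_rot: [-0.618, 0.786, -0.0, -0.0]
force: [-4.9, -0.6, 1.3]
width: 11.6
grasp_force: 24.5
t: 11.45
tool_pos: [584.6, 126.2, 116.0]
ee_rot: [-0.618, 0.786, -0.0, -0.0]
force: [-5.7, 0.4, 0.6]
width: 11.3
grasp_force: 24.5
t 11.45 tcp [584.6 126.2 116. ] xyaw -103.6 z [ 0. -0. -1.] F [-5.7  0.4  0.6] w 11.3 g 24.5 q [-0.01  0.11 -0.11  1.35 -0.   -1.34]
```

```bash
python3 -m inch '[[[5,1.1,4.5,-2.7,0,0,0],[5,1.1,4.4,-3,0,0,0],[5,1,4,-3.7,0,0,0],[5,0.9,3.8,-3.9,0,0,0],[5,0,0,0,0,0,0]]]'
python3 - <<'E'
from w import *
pose()
E
python3 -m inch '[[[5,0.8,3.2,-4.4,0,0,0],[5,0.7,2.9,-4.6,0,0,0],[5,0.5,2.3,-5,0,0,0],[5,0.5,2,-5.1,0,0,0],[5,0,0,0,0,0,0]]]'
python3 - <<'E'
from w import *
pose()
E
```

```text
t: 12.08
tool_pos: [589.2, 143.7, 103.1]
ee_rot: [-0.619, 0.786, 0.0, 0.001]
force: [-3.9, 3.2, 2.8]
width: 11.6
grasp_force: 24.3
t 12.075 tcp [589.2 143.7 103.1] xyaw -103.57 z [ 0.001  0.001 -1.   ] F [-3.9  3.2  2.8] w 11.6 g 24.3 q [ 0.02  0.14 -0.1   1.33  0.   -1.31]
t: 12.7
tool_pos: [592.0, 154.6, 84.1]
ee_rot: [-0.619, 0.786, 0.0, 0.001]
force: [-2.5, 5.5, 2.3]
width: 11.7
grasp_force: 24.3
t 12.7 tcp [592.  154.6  84.1] xyaw -103.55 z [ 0.002  0.002 -1.   ] F [-2.5  5.5  2.3] w 11.7 g 24.3 q [ 0.04  0.16 -0.11  1.3   0.   -1.29]
```

```bash
python3 -m inch '[[[5,0.3,1.2,-5.3,0,0,0],[5,0.3,1,-5.3,0,0,0],[5,0,0.2,-2.2,0,0,0],[5,0,0,-2,0,0,0],[5,0,0,0,0,0,0]]]'
python3 - <<'E'
from w import *
pose()
E
```

```text
t: 13.32
tool_pos: [592.8, 157.1, 69.5]
ee_rot: [-0.619, 0.786, 0.0, 0.002]
force: [-3.4, 6.5, 3.0]
width: 11.6
grasp_force: 26.1
t 13.325 tcp [592.8 157.1  69.5] xyaw -103.54 z [ 0.002  0.002 -1.   ] F [-3.4  6.5  3. ] w 11.6 g 26.1 q [ 0.04  0.17 -0.12  1.27  0.   -1.29]
```

```bash
python3 -m inch '[[[5,0,0,-2,0,0,0],[5,0,0,-2,0,0,0],[5,0,0,0,0,0,0]]]'
python3 - <<'E'
from w import *
pose()
E
python3 -m inch '[[[5,0,0,-2,0,0,0],[5,0,0,-2,0,0,0],[5,0,0,0,0,0,0]]]'
python3 - <<'E'
from w import *
pose()
E
```

```text
t: 13.7
tool_pos: [592.8, 157.0, 65.5]
ee_rot: [-0.619, 0.786, 0.0, 0.002]
force: [-3.1, 6.4, 2.8]
width: 11.7
grasp_force: 27.0
t 13.7 tcp [592.8 157.   65.5] xyaw -103.55 z [ 0.002  0.002 -1.   ] F [-3.1  6.4  2.8] w 11.7 g 27.0 q [ 0.04  0.18 -0.13  1.27  0.   -1.29]
t: 14.08
tool_pos: [593.8, 156.8, 63.7]
ee_rot: [-0.619, 0.786, -0.001, 0.002]
force: [-7.8, 4.3, 16.0]
width: 11.5
grasp_force: 28.3
t 14.075 tcp [593.8 156.8  63.7] xyaw -103.56 z [ 0.005  0.002 -1.   ] F [-7.8  4.3 16. ] w 11.5 g 28.3 q [ 0.04  0.18 -0.13  1.26  0.   -1.29]
```

The stop is felt: 16 N down after 52 mm. Letting go, rising, and checking.

```bash
python3 -m inch '[[[45,0,0,1,0,0,0],[45,0,0,0,0,0,0],[45,0,0,40,0,0,0],[0,0,0,50,0,0,0],[0,0,0,0,0,0,0]]]'
python3 - <<'E'
from w import *
pose(); im,C=shot("w7")
S=cal("scene"); s=np.ascontiguousarray(r.grab_frame("scene")[:,:,::-1]); n=proj([575,75,70],S)[0]; cv2.imwrite("pics/s7.png",s)
for q in("toggle_clamp","clamp_tip"):
  for cam in("scene","wrist"): print(cam,q,r.find_in(cam,q))
# expected handle line
y=np.array([.237,.972]);c=np.array([563,42.5]);L=lambda yy,z:[*(c+yy*y),z]
tip=L(62+56*np.sin(1.5),80+56*np.cos(1.5));print("expected tip",np.round(tip,1),"px scene",proj([tip],S),"wrist",proj([tip],C))
for nm,i,K in(("wrist",im,C),("scene",s,S)):
    h=cv2.cvtColor(np.ascontiguousarray(i),cv2.COLOR_BGR2HSV).astype(int);m=(((h[...,0]<6)|(h[...,0]>174))&(h[...,1]>150)&(h[...,2]>50)).astype(np.uint8)
    k,l,st,ce=cv2.connectedComponentsWithStats(m)
    for j in range(1,k):
        if st[j,4]>15: print(nm,st[j],ce[j].round(1),back([ce[j]],90,K)[0].round(1))
c1=cv2.resize(cv2.getRectSubPix(s,(110,110),tuple(map(float,n))),(420,420),interpolation=cv2.INTER_CUBIC)
cv2.imwrite("pics/m2.png",np.hstack([im[:,100:480],c1]))
E
```

```text
t: 14.7
tool_pos: [594.7, 155.8, 155.3]
ee_rot: [-0.618, 0.786, -0.002, 0.003]
force: [0.5, 0.2, 0.9]
width: 8.9
grasp_force: 0.0
t 14.7 tcp [594.7 155.8 155.3] xyaw -103.61 z [ 0.008  0.    -1.   ] F [0.5 0.2 0.9] w 8.9 g 0.0 q [ 0.04  0.14 -0.    1.42 -0.   -1.29]
scene toggle_clamp [{'point': [589.4, 133.3, 88.8], 'confidence': 0.71}]
wrist toggle_clamp [{'point': [582.6, 126.0, 88.5], 'confidence': 0.83}, {'point': [581.4, 62.8, 49.0], 'confidence': 0.34}]
scene clamp_tip [{'point': [584.9, 136.6, 86.9], 'confidence': 0.56}]
wrist clamp_tip [{'point': [585.2, 129.6, 81.6], 'confidence': 0.89}, {'point': [501.6, 292.7, 22.6], 'confidence': 0.54}]
expected tip [590.9 157.1  84. ] px scene [[313.37582269 256.43053317]] wrist [[281.91694599 217.59244586]]
wrist [386  53   9  14 104] [390.5  59.6] [499.1  67.8  90. ]
wrist [274 169  17  57 847] [281.6 197.1] [587.2 139.8  90. ]
wrist [  0 233  20  49 675] [  7.6 257.3] [811.3 137.2  90. ]
scene [306 244  11  15  71] [310.6 251.4] [589.4 145.   90. ]
scene [185 341  27  23 159] [195.8 354.6] [934.3 191.3  90. ]
```

View pics/m2.png

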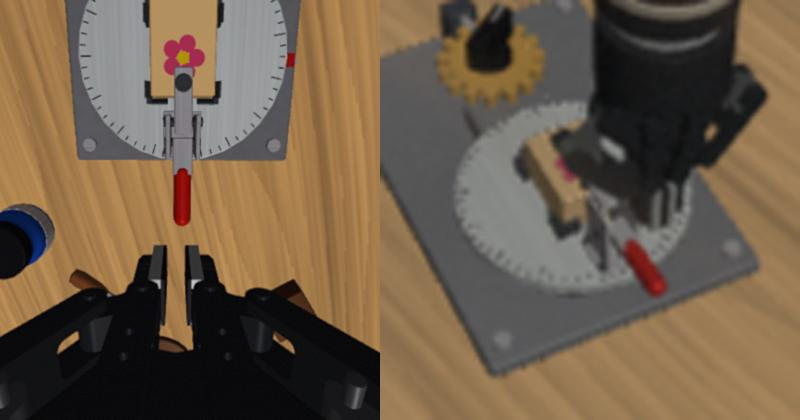

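The clamp's arm lies on the block's end and the red handle is nearly level. It spans wrist rows 169–226, and a shut tip is predicted at 217. One firm press from above with closed fingers to be sure.

```bash
python3 -m inch '[[[0,-4,-1,-40,0,0,0],[0,0,0,-18,0,0,0],[0,0,0,-3,0,0,0],[0,0,0,0,0,0,0]]]'
python3 -m inch '[[[0,0,0,-3,0,0,0],[0,0,0,-2,0,0,0],[0,0,0,0,0,0,0]]]'
python3 - <<'E'
from w import *
pose()
E
```

```text
t: 15.5
tool_pos: [587.7, 154.5, 89.7]
ee_rot: [-0.618, 0.786, -0.0, -0.0]
force: [-3.5, -1.8, 6.5]
width: 0.1
grasp_force: 3.1
t: 15.88
tool_pos: [589.4, 154.2, 88.4]
ee_rot: [-0.618, 0.786, -0.002, 0.001]
force: [-9.9, -3.3, 28.7]
width: 0.1
grasp_force: 13.8
t 15.875 tcp [589.4 154.2  88.4] xyaw -103.62 z [ 0.004 -0.001 -1.   ] F [-9.9 -3.3 28.7] w 0.1 g 13.8 q [ 0.04  0.15 -0.11  1.3  -0.   -1.29]
```

Shut for certain (29 N, no give). Now over to the knob.

```bash
python3 -m inch '[[[0,0,0,50,0,0,0],[0,-8,-36,50,0,0,-9],[50,-10,-42,0,0,0,-9],[50,-10,-42,0,0,0,-9],[50,-10,-42,0,0,0,-9]]]' 80
python3 -m inch '[[[50,-10,-40,0,0,0,-9],[50,-10,-40,0,0,0,-9],[50,0,0,0,0,0,0],[50,0,0,0,0,0,0]]]'
python3 - <<'E'
from w import *
pose(); im,C=shot("w8"); print(r.find_in("wrist","index_knob"))
h=cv2.cvtColor(np.ascontiguousarray(im),cv2.COLOR_BGR2HSV).astype(int)
p=proj([[531.2,-88.1,84]],C)[0];print(p)
Y,X=np.mgrid[:420,:560];near=np.hypot(X-p[0],Y-p[1])<45
m=(near&(h[...,1]<60)&(h[...,2]>120)).astype(np.uint8)
n,l,st,ce=cv2.connectedComponentsWithStats(m)
for j in range(1,n):
    if st[j,4]>8:
        pts=np.argwhere(l==j)[:,::-1]; W=back(pts,84,C)[:,:2]; u,s,v=np.linalg.svd(W-W.mean(0),full_matrices=False)
        print("white",st[j],W.mean(0).round(1),"dir",np.degrees(np.arctan2(v[0,1],v[0,0])).round(1),"len",np.ptp((W-W.mean(0))@v[0]).round(1))
b=(near&(h[...,2]<45)).astype(np.uint8);n,l,st,ce=cv2.connectedComponentsWithStats(b)
for j in range(1,n):
    if st[j,4]>100:
        q=cv2.minAreaRect(back(np.argwhere(l==j)[:,::-1],80,C)[:,:2].astype(np.float32)); print("black",st[j],q)
m=((h[...,0]>15)&(h[...,0]<28)&(h[...,1]>170)&(h[...,2]>100)&(np.hypot(X-p[0],Y-p[1])<110)).astype(np.uint8)
from scipy.optimize import least_squares
hh=cv2.convexHull(np.argwhere(m)[:,::-1].astype(np.int32))[:,0];W=back(hh,50,C)[:,:2];f=least_squares(lambda p:np.hypot(*(W-p[:2]).T)-p[2],[531,-88,39],loss="soft_l1");print("plate",f.x)
E
```

```text
t: 16.5
tool_pos: [549.5, -8.4, 184.1]
ee_rot: [-0.343, 0.939, 0.0, -0.0]
force: [0.3, -0.4, 0.1]
width: 50.3
grasp_force: 0.0
t: 17.0
tool_pos: [529.9, -86.9, 184.0]
ee_rot: [-0.195, 0.981, 0.0, -0.0]
force: [-0.5, -0.2, -0.8]
width: 50.3
grasp_force: 0.0
t 17.0 tcp [529.9 -86.9 184. ] xyaw -157.54 z [-0.     0.001 -1.   ] F [-0.5 -0.2 -0.8] w 50.3 g 0.0 q [-0.41 -0.09 -0.19  1.48  0.   -0.8 ]
[{'point': [526.7, -89.5, 46.1], 'confidence': 0.69}]
[273.71934338 206.83174338]
white [273 183   2  20  40] [519.8 -93. ] dir 22.4 len 16.3
black [ 258  175   32   55 1045] ((529.0274658203125, -89.21475219726562), (47.983367919921875, 26.38218116760254), 22.459230422973633)
plate [530.21076759 -88.69930194  38.00251167]
```

The knob's line runs at 22.4°, as predicted, and the plate fit gives an axis within 1 mm of the earlier one. Descending and gripping.

```bash
python3 -m inch '[[[50,0.9,-1.4,-50,0,0,0],[50,0,0,-50,0,0,0],[50,0,0,-18,0,0,0],[50,0,0,-6,0,0,0],[50,0,0,0,0,0,0]]]'
python3 - <<'E'
from w import *
pose()
E
python3 -m inch '[[[5,0,0,0,0,0,0],[5,0,0,0,0,0,0],[5,0,0,0,0,0,0],[5,0,0,0,0,0,0],[5,0,0,0,0,0,0]]]' 80
python3 - <<'E'
from w import *
pose()
E
```

```text
t: 17.73
tool_pos: [531.7, -88.7, 61.6]
ee_rot: [-0.195, 0.981, -0.0, 0.001]
force: [0.7, -0.4, 0.4]
width: 49.8
grasp_force: 0.0
t 17.725 tcp [531.7 -88.7  61.6] xyaw -157.56 z [ 0.002 -0.001 -1.   ] F [ 0.7 -0.4  0.4] w 49.8 g 0.0 q [-0.41 -0.04 -0.36  1.25  0.   -0.8 ]
t: 18.35
tool_pos: [531.4, -88.4, 61.6]
ee_rot: [-0.194, 0.981, -0.0, 0.001]
force: [-2.4, 3.4, 8.4]
width: 12.3
grasp_force: 78.6
t 18.35 tcp [531.4 -88.4  61.6] xyaw -157.58 z [ 0.001  0.    -1.   ] F [-2.4  3.4  8.4] w 12.3 g 78.6 q [-0.41 -0.04 -0.36  1.25  0.   -0.8 ]
```

Firmly gripped. First stop: 24° clockwise.

```bash
python3 -m inch '[[[5,0,0,0,0,0,-6],[5,0,0,0,0,0,-6],[5,0,0,0,0,0,-6],[5,0,0,0,0,0,-6],[5,0,0,0,0,0,0]]]'
python3 - <<'E'
from w import *
pose();print(r.observe()["ft_torque"])
E
python3 -m inch '[[[5,0,0,0,0,0,-6],[5,0,0,0,0,0,-6],[5,0,0,0,0,0,-6],[5,0,0,0,0,0,-6],[5,0,0,0,0,0,0]]]'
python3 - <<'E'
from w import *
pose();print(r.observe()["ft_torque"])
E
```

```text
t: 18.98
tool_pos: [531.4, -88.6, 61.6]
ee_rot: [0.015, 1.0, -0.0, 0.001]
force: [-2.8, 3.7, 7.3]
width: 12.2
grasp_force: 81.5
t 18.975 tcp [531.4 -88.6  61.6] xyaw 178.33 z [ 0.001 -0.    -1.   ] F [-2.8  3.7  7.3] w 12.2 g 81.5 q [-0.41 -0.04 -0.36  1.25  0.   -0.38]
[ 0.48984592  0.51937265 -0.08750531]
t: 19.6
tool_pos: [531.3, -88.7, 61.6]
ee_rot: [0.222, 0.975, -0.0, 0.001]
force: [-2.0, 2.0, 6.7]
width: 12.1
grasp_force: 81.8
t 19.6 tcp [531.3 -88.7  61.6] xyaw 154.33 z [ 0.001 -0.    -1.   ] F [-2.   2.   6.7] w 12.1 g 81.8 q [-0.41 -0.04 -0.36  1.25  0.    0.04]
[ 0.31592999  0.5753693  -0.09711107]
```

Two stops, no slip. Third.

```bash
python3 -m inch '[[[5,0,0,0,0,0,-6],[5,0,0,0,0,0,-6],[5,0,0,0,0,0,-6],[5,0,0,0,0,0,-6],[5,0,0,0,0,0,0]]]'
python3 - <<'E'
from w import *
pose();print(r.observe()["ft_torque"])
im,C=shot("w9")
s=np.ascontiguousarray(r.grab_frame("scene")[:,:,::-1]);S=cal("scene");t=np.ascontiguousarray(r.grab_frame("top")[:,:,::-1]);T=cal("top")
f=lambda i,K:cv2.resize(cv2.getRectSubPix(i,(110,110),tuple(map(float,proj([580,20,60],K)[0]))),(390,390),interpolation=cv2.INTER_CUBIC)
cv2.imwrite("pics/m3.png",np.hstack([f(t,T),f(s,S)]))
th=np.radians(76.31-72);tip=[563+118*np.cos(th),42.5+118*np.sin(th),84];print("tip expected",tip)
for nm,i,K in(("top",t,T),("scene",s,S)):
    h=cv2.cvtColor(i,cv2.COLOR_BGR2HSV).astype(int);m=(((h[...,0]<6)|(h[...,0]>174))&(h[...,1]>150)&(h[...,2]>50)).astype(np.uint8);e=proj([tip],K)[0]
    k,l,st,ce=cv2.connectedComponentsWithStats(m)
    for j in range(1,k):
        if st[j,4]>8 and np.hypot(*(ce[j]-e))<40:
            P=back([ce[j]],88,K)[0]; print(nm,st[j],e.round(1),P.round(1),"dir",np.degrees(np.arctan2(P[1]-42.5,P[0]-563)))
E
```

```text
t: 20.23
tool_pos: [531.2, -88.8, 61.6]
ee_rot: [0.42, 0.907, -0.0, 0.001]
force: [-3.6, 1.0, 7.2]
width: 12.5
grasp_force: 81.9
t 20.225 tcp [531.2 -88.8  61.6] xyaw 130.32 z [ 0.001 -0.001 -1.   ] F [-3.6  1.   7.2] w 12.5 g 81.9 q [-0.41 -0.04 -0.36  1.25 -0.    0.46]
[ 0.16770726  0.75162265 -0.04891799]
tip expected [np.float64(680.6662997855183), np.float64(51.36802654396914), 84]
top [261 155   5  16  58] [262.6 156.6] [663.9  51.2  88. ] dir 4.937381925423463
scene [254 239  15  12  79] [256.  248.4] [665.9  52.4  88. ] dir 5.507695948636764
```

View pics/m3.png

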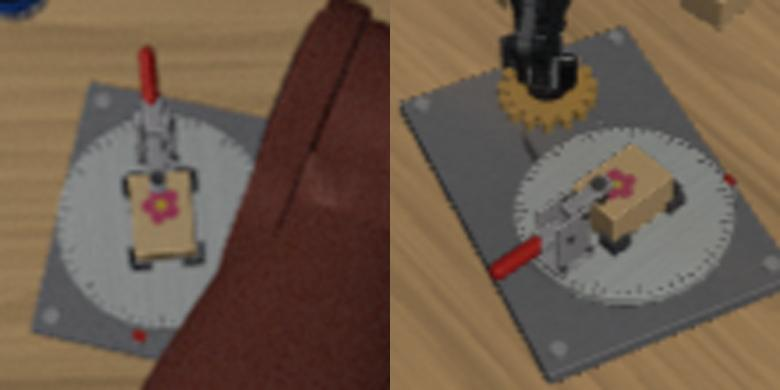

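The table has turned about 71–72°: handle direction 4.9–5.5° against 4.3° expected. The block is still seated under the shut clamp, and the knob is held at 82 N. Handing in.

```bash
python3 -c "
from bench import r
print(r.close_job())"
```

```text
the job is handed in; nothing more can be done
None
```

The job is handed in: the flower block is seated flat in the nest with the clamp fully shut on it, the table stands at the third stop (72° clockwise), and the knob is still gripped at about 80 N; no verdict came back.

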